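# Shift the coil winder to the marked gear

### The arm

A 7-joint arm with a two-finger parallel gripper is mounted at the origin on the work surface; the furniture and walls round the work are solid. World frame = base frame: x ahead of the robot, y to its left, z up, the work surface at z = 0. Lengths are in m, angles in degrees, forces in N, time in s.
With the tool pointing down it reaches from about 0.4 to 0.925 m from the base axis. Payload 5.6 kg.
Tool frame: the origin (TCP) lies midway between the tips of the shut fingers; the grasp point (between the pads) lies r.grasp_offset behind it (r.grasp_offset is the distance from the TCP to the grasp point, in m); z points along the fingers, y is the line along which they close (so a half turn about z gives the same grasp; the last joint's range is limited). The gripper opens to 85 mm and grips with 20 to 120 N. Pads are 22 mm wide; open, the fingers measure 114 mm over their backs; the gripper's body (76 mm by 85 mm) begins 54 mm behind the grasp point. The pads swing forward as they close: fully open they stand 13 mm farther back than shut.
Start: joints at [63.827, 26.786, -0.665, 91.828, 0.344, 61.387, -3.226], TCP at [0.261, -0.595, 0.231] pointing down, gripper open.
Joint ranges: [-144.91, 144.91], [-17.63, 115.5], [-89.93, 88.59], [15.96, 139.68], [-74.01, 254.01], [8.47, 105.57], [-167.45, 167.45]. Speed limits (degrees/s): [147.25, 147.25, 180, 180, 180, 180, 180].

### API

Orientations are given as [roll, pitch, yaw] about the fixed x, y, z axes, in that order (R = Rz(yaw) Ry(pitch) Rx(roll)).
In Python, from rig import r gives the robot as it stands.
- The arm moves only by the tool move_arm, never from a script. Its argument "steps" is a list of rows, each an object with "hand": the finger opening in cm, from 0 to 8.54; "offset": the shift along the tool's x, y, z in cm, a list of three; "angular": the turn, a rotation vector about the tool's x, y, z in rad, a list of three. In form: [{"hand": hand, "offset": [dx, dy, dz], "angular": [rx, ry, rz]}, ...]. A call has exactly 10 rows; each row is the pose to reach, as a shift and turn from the pose commanded when the call began, along the tool's axes at that moment; what a row does not reach only later rows make up. A row lasts 1/8 s, in which the tool goes at most 62.5 mm and 10.7 degrees, less where a joint would pass 70% of its speed; a pose out of reach is approached as far as the arm can. A call with a gripper value outside its range is refused whole. The fingers move at their own pace and stop on an object; "squeeze" is the grip in N (left out, the last holds). Time passes only in rows, so rows that repeat a pose let the fingers close, or fill a call up. It gives the time, the measured TCP pose, the force and the opening at its end, in the units of the state.
- r.read_state(): the state, without advancing time (a new reading comes with each control period).
- r.read_camera(name): name is "scene" or "top"; returns (picture, depth): 384x512x3 uint8, red, green, blue; 384x512 float32, m along the optical axis (not along the pixel's ray), 0 where there is no reading.
- r.get_calibration(name): a dict with "fx", "fy", "cx", "cy" (pixels), "position" and "attitude" of the camera in the world. Camera axes: x right, y up, looking along -z (the intrinsics and any distortion apply to the point x, -y, -z); pixel columns grow to the right and rows downward; lengths in m; the calibration is good to about 2 mm. A picture is of the moment at which its call begins. get_calibration takes no time and is no camera call.
- r.close_job(): hands the job in, once; it reports no verdict.
The state is a dict: "time_s": time; "joints": joint angles; "qvel": joint speeds; "tau": joint torques, N m; "tcp_pos": TCP position; "ee_rot": TCP orientation; "ft_force": force on the tool from outside, world axes, zero at the start; "ft_torque": the same for the moment, N m; "finger_gap": finger opening in m.
Only numpy, scipy, OpenCV 4.12 (cv2) and the standard library are available. Lean on these libraries where they do the work, as an engineer would, in place of code of your own. Each camera call takes 0.05 s, during which the arm holds its last target. There are 200 camera calls.

### The job

Change the gear of the coil winder: with a fingertip, push its selector lever out of the middle park slot into the cross channel of the gate, along the channel, and fully into the corner slot that the upright round-headed marker pin stands beside (the other three corner slots have only a flat square blank). Only push the lever, gently - do not grip or force it - and do not put it into any other corner slot on the way. Leave the things standing around where they are, and finish with the hand off the lever.

Things in the scene. Friction and masses are not known exactly. Their poses are not given: they have to be found in the camera images.
- winder: Coil winder, fixed to the desk; place and turn differ each time. Grey base plate 180 (x) x 290 (y) x 12 mm; white gearbox housing 160 x 170 mm with a steel gate plate as its top, 100 mm above the desk; on the -y side a spindle with bobbin and tailstock, under 85 mm high. Origin: on the desk under the housing's centre. x points far from the robot at yaw 0, y left, z up.
- gear_fore (a joint): Lean of the lever along the winder's x, rad: 0 in the cross channel (play there about +-0.025), positive = far (+x), negative = near (-x), stops at +-0.29 at the slot ends. Starts at -0.20 to -0.28 in the park slot. A corner slot is fully engaged beyond 0.20 either way. The lever stays where it is left; moving it takes about 2 N at the grip.
- gear_cross (a joint): Lean of the selector lever along the winder's y, rad: 0 in the park slot, positive = left (+y), negative = right (-y), stops at +-0.315 where the lever is in line with the corner slots; the lever can enter a corner slot only beyond about +-0.29.
- grip_center (a point): Centre of the lever's upright black grip, a rounded peg up to 28 mm in diameter, 42 mm tall, on a 10 mm stem. It lies 140 mm from the lever's pivot: 160 mm above the desk with the lever upright; it moves about 40 mm fore or aft and 43 mm to either side, and sinks to about 148 mm in the corner slots.
- gate_center (a point): Centre of the gate on top of the plate, 100 mm above the winder's origin, same axes. Gate, 14 to 16 mm wide: a cross channel along y; from its two ends four corner slots along x (far left, far right, near left, near right); from its middle the park slot to the near side (-x). Channel to slot end 31 mm. The rigid tongues between the slots stop the lever's stem.
- pin_top (a point): Top of the marker pin: a plain dark steel pin with a round head 18 mm in diameter, standing 20 mm above the gate plate, fixed. It stands in the corner of the plate beside the slot to be engaged, 50 mm from the gate centre along the winder's x and 50 mm along its y (the signs tell which slot). The other three corners have flat square blanks of the same steel, 18 x 18 x 3 mm.
- lever: The selector lever itself: stem and grip. Origin at its pivot, 20 mm above the winder's origin; z runs up along the stem.
- transformer: Blue potted transformer 26 x 26 x 31 mm, loose on the winder's base plate in front of the bobbin; leave it alone. Origin under its centre.
- blue_jar: Small blue paste jar 23 mm in diameter, 30 mm tall, loose on the winder's base plate near its right end; leave it alone. Origin under its centre.
- solder_spool: Solder reel 37 mm in diameter, 62 mm tall, standing behind the winder; leave it alone. Origin under its centre.
- tip_cleaner: Tin of copper wool 42 mm in diameter, 48 mm tall, behind the winder; leave it alone. Origin under its centre.
- beige_box: Small beige carton 40 x 42 x 48 mm on the near left of the desk; leave it alone. Origin under its centre.
- component_tester: Hand-held component tester 52 x 68 x 20 mm lying behind the winder on the left; leave it alone. Origin under its centre.
- tweezers: Black tweezers 11 x 114 x 8 mm lying on the near right of the desk; leave them alone. Origin under their centre.

How it is judged (in metres and radians):
On the way:
1. the lever has been pushed out of the park slot into the cross channel (value of joint gear_fore above -0.05 rad).
At the end, for the whole second after the job is handed in: The lever leans at least 0.20 rad fore or aft (of 0.29) in the corner slot beside the marker pin, on that side by at least 0.20 rad (of 0.315), and is at rest (((x of pin_top in the frame of winder above 0 m and y of pin_top in the frame of winder above 0 m and value of joint each of gear_fore, gear_cross above 0.2 rad) or (x of pin_top in the frame of winder above 0 m and y of pin_top in the frame of winder below 0 m and value of joint gear_fore above 0.2 rad and value of joint gear_cross below -0.2 rad) or (x of pin_top in the frame of winder below 0 m and y of pin_top in the frame of winder above 0 m and value of joint gear_fore below -0.2 rad and value of joint gear_cross above 0.2 rad) or (x of pin_top in the frame of winder below 0 m and y of pin_top in the frame of winder below 0 m and value of joint each of gear_fore, gear_cross below -0.2 rad)) and velocity of joint gear_fore between -0.05 and 0.05 rad/s and velocity of joint gear_cross between -0.05 and 0.05 rad/s); the robot touches nothing.
It fails at once if the lever was put into a corner slot without the marker pin (more than 0.16 rad in) ((value of joint gear_fore above 0.16 rad and value of joint gear_cross above 0.2 rad and not (x of pin_top in the frame of winder above 0 m and y of pin_top in the frame of winder above 0 m)) or (value of joint gear_fore above 0.16 rad and value of joint gear_cross below -0.2 rad and not (x of pin_top in the frame of winder above 0 m and y of pin_top in the frame of winder below 0 m)) or (value of joint gear_fore below -0.16 rad and value of joint gear_cross above 0.2 rad and not (x of pin_top in the frame of winder below 0 m and y of pin_top in the frame of winder above 0 m)) or (value of joint gear_fore below -0.16 rad and value of joint gear_cross below -0.2 rad and not (x of pin_top in the frame of winder below 0 m and y of pin_top in the frame of winder below 0 m))).
It fails at once if the lever was gripped or forced (more than 30 N between the fingers and the lever) (contact force between the fingers and lever above 30 N).
It fails at once if a thing standing around was moved more than 30 mm, lifted or knocked over (distance of any of transformer, blue_jar, solder_spool, tip_cleaner, beige_box, component_tester, tweezers from where it was at the start of the episode above 0.03 m or angle between any of transformer, blue_jar, solder_spool, tip_cleaner, beige_box, component_tester, tweezers's own z axis and vertical above 0.5 rad).
It also fails if it takes over 61 s, if anything falls off the work surface, if the arm or the gripper's body presses on something with over 40 N, if the wrist force passes 120 N, or if a joint passes its speed limit or range.

## Working session

There is one attempt and no reset: what is moved stays moved. The work goes in short steps, Python scripts to look and compute and a tool call to move; the robot and the scene stay as the last step left them, time stands still between calls to the robot, and variables do not carry over. Pictures are saved under pics/ and viewed, on a budget of 10 in all, crops included, one or two more only if the job needs it, and the job is handed in when it is done.

Besides the shell and the picture viewer there is one more tool, called after "Request:" as name([rows], argument=value, ...), one row to a line, values as JSON. move_arm: Moves the arm, as the interface text tells. Its arguments: {"type":"object","properties":{"steps":{"type":"array","items":{"type":"object","properties":{"hand":{"type":"number"},"offset":{"type":"array","items":{"type":"number"}},"angular":{"type":"array","items":{"type":"number"}}}}},"squeeze":{"type":"number"}},"required":["steps"]}

```bash
mkdir -p pics; ls; cat > h.py <<'E'
import numpy as np, cv2
from scipy.spatial.transform import Rotation as R
from rig import r
def cam(n):
    p,d=r.read_camera(n); return p,d,r.get_calibration(n)
E
python3 - <<'E'
from h import *
for n in("scene","top"):
    p,d,c=cam(n); print(n,c); cv2.imwrite(f"pics/{n}0.png",p[:,:,::-1]); np.savez(f"pics/{n}0.npz",p=p,d=d)
print(r.read_state(), r.grasp_offset)
E
```

```text
pics
scene {'fx': 368.8718656934195, 'fy': 368.8718656934195, 'cx': 257.2374467949416, 'cy': 192.07450966300948, 'position': array([ 0.10505028, -0.48772862,  0.62213618]), 'attitude': array([ 53.39188109,  -0.21672092, -40.66894273])}
top {'fx': 358.8262459572781, 'fy': 358.8262459572781, 'cx': 250.4059793926584, 'cy': 189.582298951925, 'position': array([0.51255105, 0.04279349, 1.07838904]), 'attitude': array([  2.32776705,  -0.42211028, -88.7505481 ])}
{'time_s': 0.1, 'joints': array([63.82395831, 26.83224914, -0.66328681, 91.8737986 ,  0.34283034,
       61.38762614, -3.22677257]), 'qvel': array([ 0.01415504, -0.11356292,  0.0051124 , -0.10006043, -0.03327946,
       -0.02558424,  0.01736467]), 'tau': array([ 1.83765192e-04, -5.33517265e+01,  2.11933890e-02, -2.51967430e+01,
        1.14535581e-02,  4.28058862e-03,  2.64225974e-09]), 'tcp_pos': array([ 0.26112633, -0.59470625,  0.23043224]), 'ee_rot': array([-1.79908520e+02,  6.47070380e-03,  2.37058087e+01]), 'ft_force': array([ 0.03134054, -0.8692174 , -0.18433737]), 'ft_torque': array([-0.00965359, -0.00623531, -0.01302755]), 'finger_gap': 0.08556258617970015} 0.0187
```

View pics/scene0.png

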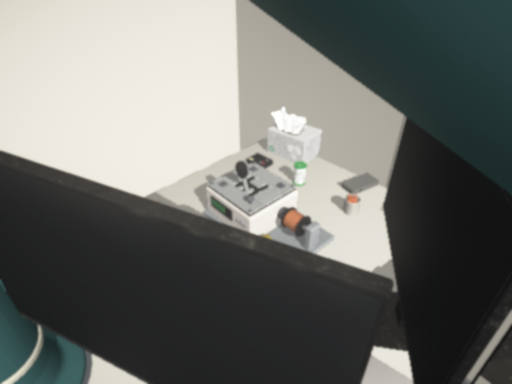

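View pics/top0.png

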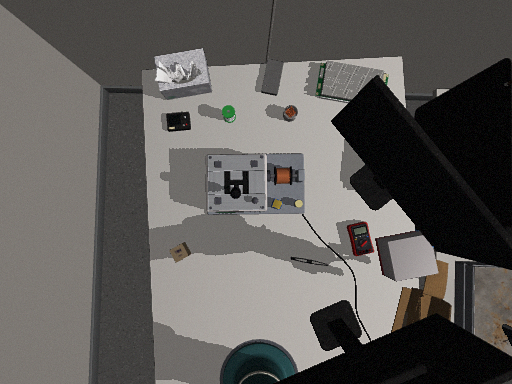

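```bash
cat >> h.py <<'E'
def pts(d,c):
    v,u=np.mgrid[:d.shape[0],:d.shape[1]]
    P=np.stack([(u-c['cx'])/c['fx']*d,-(v-c['cy'])/c['fy']*d,-d],-1)
    return P@R.from_euler('xyz',c['attitude'],degrees=True).as_matrix().T+c['position']
def ray(u,v,c,z):
    w=R.from_euler('xyz',c['attitude'],degrees=True).apply([(u-c['cx'])/c['fx'],-(v-c['cy'])/c['fy'],-1])
    return c['position']+w*(z-c['position'][2])/w[2]
E
python3 - <<'E'
from h import *
c=r.get_calibration('top');f=np.load('pics/top0.npz');p,d=f['p'],f['d']
W=pts(d,c)
print('height map (cm), rows=v step16, cols=u step 24')
for v in range(8,384,20): print(v,' '.join('%4d'%round(W[v,u,2]*100) for u in range(8,512,24)))
for u,v in [(340,110),(390,85),(500,60),(440,240),(360,185),(290,380),(450,320),(505,345),(405,262),(335,325)]:
    print(u,v,W[v,u].round(3))
# gate plate
m=(abs(W[...,2]-.1)<.008)&(d>0)
n,l,s,_=cv2.connectedComponentsWithStats(m.astype(np.uint8))
for i in range(1,n):
    if s[i,4]>500:
        q=W[l==i][:,:2].astype(np.float32); print(s[i],cv2.minAreaRect(q))
a=cv2.resize(p[140:225,195:315],None,fx=6,fy=6,interpolation=cv2.INTER_CUBIC)
f=np.load('pics/scene0.npz');b=cv2.resize(f['p'][140:260,190:350],None,fx=5,fy=5,interpolation=cv2.INTER_CUBIC)
cv2.imwrite('pics/c1.png',a[:,:,::-1]);cv2.imwrite('pics/c2.png',b[:,:,::-1])
E
```

```text
height map (cm), rows=v step16, cols=u step 24
8    3    3    3    4    4    5    5    5    6    6    6    7    7    7    8    8    8    9    9    9    9
28    1  -10   -9   -8   -8   -8   -8   -7   -6   -6   -6   -5   -5   -5   -4   -3   -3   -3   -2   -2   -2
48    1  -11  -25  -24  -23  -23  -22  -22    8  -21  -21  -19  -20  -19  -19  -18  -17  -17  -16  -15  -15
68    0  -11  -26  -43  -43  -43  -42   14    9    0    0    2   -1    1    4    3    0  -35  -34  -34   29
88    0  -12  -27  -46  -67  -66    0    8    5    0    0    1    0    1    4   40    0  -59  -58   20   29
108   -1  -13  -27  -46  -69  -74    0    0    0    6    0    0    4    0   24   34   42  -73    9   20   28
128   -1  -13  -28  -47  -69  -74    0    2    0    0    0    0    0    0   15   28   37   43    8   20   29
148   -2  -14  -29  -49  -70  -74    0    0    0    0    0    0    0    0    0   20   31   39    8   20   28
168   -2  -14  -30  -50  -71  -74    0    0    0   10   10    1    1    0    0    0   23   34   42   19   28
188   -2  -15  -30  -49  -72  -74    0    0    0   10   10    1    2    0    0
[... 1153 characters left out ...]
292  0.007]
290 380 [ 0.09  -0.069  0.194]
450 320 [ 0.228 -0.481  0.151]
505 345 [ 0.15  -0.655  0.105]
405 262 [ 0.365 -0.387  0.1  ]
335 325 [ 0.176 -0.212  0.049]
[181   0 331  10 960] ((1.078964352607727, -0.22088134288787842), (0.9255133867263794, 0.006196991074830294), 89.99098205566406)
[ 207  154   59   57 2991] ((0.5722681283950806, 0.07614192366600037), (0.15352439880371094, 0.1598152220249176), 1.7287671566009521)
[ 386  230   53   52 1815] ((0.38585054874420166, -0.40969017148017883), (0.12499558180570602, 0.1272529661655426), 12.164899826049805)
[ 469  264   43   92 3119] ((0.24344970285892487, -0.6202912926673889), (0.11190971732139587, 0.23995457589626312), 89.19954681396484)
```

View pics/c1.png

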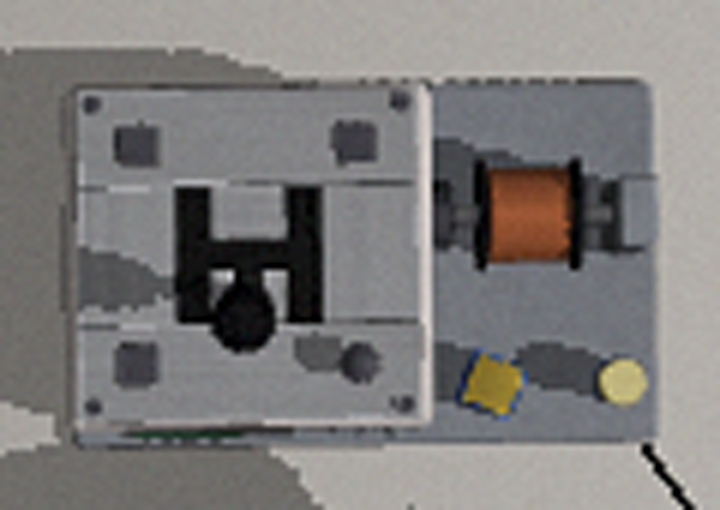

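View pics/c2.png

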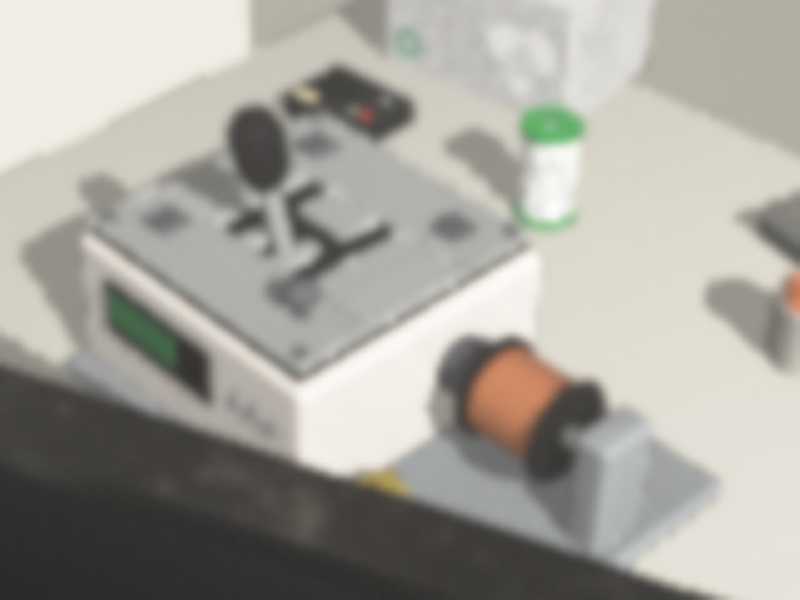

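```bash
python3 - <<'E'
from h import *
c=r.get_calibration('top');f=np.load('pics/top0.npz');p,d=f['p'],f['d']
C=lambda x,y:(195+(x+.5)/6-.5,140+(y+.5)/6-.5)
g={}
for k,(x,y),z in [('FL',(137,145),.103),('FR',(355,141),.103),('NL',(137,364),.103),('pin',(360,362),.118),('chan',(249,255),.1),('screwFL',(91,104),.1),('screwFR',(400,100),.1),('screwNL',(93,406),.1),('screwNR',(405,403),.1)]:
    g[k]=ray(*C(x,y),c,z); print(k,g[k].round(4))
# grip: dark blob above 0.125
W=pts(d,c); m=(W[...,2]>.13)&(W[...,2]<.2)&(abs(W[...,0]-.57)<.1)&(abs(W[...,1]-.08)<.1)
q=W[m]; print('grip top',m.sum(),q.mean(0),q.min(0),q.max(0)); v,u=np.nonzero(m);print('grip ray @.157',ray(u.mean(),v.mean(),c,.157))
# obstacles: tall points xy by height
for n in('top','scene'):
    cc=r.get_calibration(n);f=np.load(f'pics/{n}0.npz');W=pts(f['d'],cc);ok=f['d']>.05
    print(n)
    for z in (.15,.25,.35,.42,.46,.5,.55,.6):
        s=W[ok&(abs(W[...,2]-z)<.015)&(W[...,0]<.95)&(W[...,0]>-.3)]
        if len(s)==0: continue
        H,xe,ye=np.histogram2d(s[:,0],s[:,1],[np.arange(-.3,1,.1),np.arange(-1.2,.8,.1)])
        print(z,[(round(xe[i]+.05,2),round(ye[j]+.05,2),int(H[i,j])) for i,j in zip(*np.nonzero(H>8))])
E
```

```text
FL [0.6208 0.1279 0.103 ]
FR [0.6249 0.0289 0.103 ]
NL [0.5214 0.1254 0.103 ]
pin [0.5243 0.0248 0.118 ]
chan [0.5721 0.076  0.1   ]
screwFL [0.6395 0.1496 0.1   ]
screwFR [0.6445 0.0087 0.1   ]
screwNL [0.5019 0.1451 0.1   ]
screwNR [0.5064 0.0036 0.1   ]
grip top 100 [0.54120002 0.07503488 0.17278536] [0.5274677  0.06297425 0.15257201] [0.55622253 0.08859089 0.18061322]
grip ray @.157 [0.54168344 0.07560041 0.157     ]
top
0.15 [(np.float64(0.05), np.float64(-0.05), 46), (np.float64(0.05), np.float64(0.05), 43), (np.float64(0.15), np.float64(-0.25), 85), (np.float64(0.15), np.float64(-0.15), 13), (np.float64(0.25), np.float64(-0.45), 121), (np.float64(0.45), np.float64(-0.45), 161), (np.float64(0.45), np.float64(-0.35), 37), (np.float64(0.55), np.float64(-0.35), 194), (np.float64(0.55), np.float64(0.05), 9), (np.float64(0.65), np.float64(-0.45), 190), (np.float64(0.65), np.float64(-0.25), 199), (np.float64(0.75), np.float64(-0.45), 245), (np.float64(0.75), np.float64(-0.25), 41), (np.float64(0.75), np.float64(-0.15), 48), (np.float64(0.85), np.float64(-0.45), 82), (np.float64(0.85)
[... 3734 characters left out ...]
-0.35), 843), (np.float64(0.65), np.float64(-0.35), 16), (np.float64(0.65), np.float64(-0.25), 285)]
0.42 [(np.float64(0.15), np.float64(-0.35), 1779), (np.float64(0.15), np.float64(-0.25), 2598), (np.float64(0.15), np.float64(-0.15), 1282), (np.float64(0.25), np.float64(-0.45), 2197), (np.float64(0.25), np.float64(-0.35), 2150), (np.float64(0.45), np.float64(-0.45), 907), (np.float64(0.45), np.float64(-0.35), 63)]
0.46 [(np.float64(0.15), np.float64(-0.35), 1831), (np.float64(0.15), np.float64(-0.25), 3315), (np.float64(0.15), np.float64(-0.15), 1319), (np.float64(0.25), np.float64(-0.45), 2813), (np.float64(0.25), np.float64(-0.35), 3369)]
0.6 [(np.float64(0.15), np.float64(-0.45), 17661)]
```

Request:
move_arm([
  {"hand": 4,"offset": [0,0,-4],"angular": [0,0,0]},
  {"hand": 2,"offset": [0,0,-9],"angular": [0,0,0]},
  {"hand": 0,"offset": [0,0,-14],"angular": [0,0,0]},
  {"hand": 0,"offset": [0,0,-19],"angular": [0,0,0]},
  {"hand": 0,"offset": [0,0,-24],"angular": [0,0,0]},
  {"hand": 0,"offset": [0,0,-29],"angular": [0,0,0]},
  {"hand": 0,"offset": [0,0,-33],"angular": [0,0,0]},
  {"hand": 0,"offset": [0,0,-35],"angular": [0,0,0]},
  {"hand": 0,"offset": [0,0,-35],"angular": [0,0,0]},
  {"hand": 0,"offset": [0,0,-35],"angular": [0,0,0]},
])

```text
time_s: 1.35
tcp_pos: [0.2613, -0.595, 0.5795]
ee_rot: [-179.9, 0.0, 23.7]
ft_force: [0.1, 0.9, -0.6]
finger_gap: -0.0002
```

Request:
move_arm([
  {"hand": 0,"offset": [3,-2,0],"angular": [0,0,-0.05]},
  {"hand": 0,"offset": [7,-4.3,0],"angular": [0,0,-0.13]},
  {"hand": 0,"offset": [11,-6.7,0],"angular": [0,0,-0.2]},
  {"hand": 0,"offset": [15,-9.2,0],"angular": [0,0,-0.28]},
  {"hand": 0,"offset": [19,-11.6,0],"angular": [0,0,-0.36]},
  {"hand": 0,"offset": [23,-14,0],"angular": [0,0,-0.44]},
  {"hand": 0,"offset": [27,-16.5,0],"angular": [0,0,-0.52]},
  {"hand": 0,"offset": [30.5,-18.6,0],"angular": [0,0,-0.58]},
  {"hand": 0,"offset": [32.7,-20,0],"angular": [0,0,-0.6]},
  {"hand": 0,"offset": [32.7,-20,0],"angular": [0,0,-0.6]},
])

```text
time_s: 2.6
tcp_pos: [0.481, -0.2791, 0.5804]
ee_rot: [-179.9, -0.0, 58.2]
ft_force: [-0.2, -0.3, 0.1]
finger_gap: -0.0
```

```bash
cat >> h.py <<'E'
YAW=2.0; GC=np.array([.573,.0767])
def goal(xw,yw,z,yaw=92.):
    """tool-frame offset [cm] and turn [rad] to the winder-frame point"""
    s=r.read_state(); T=R.from_euler('xyz',s['ee_rot'],degrees=True)
    w=np.r_[GC+R.from_euler('z',YAW,degrees=True).as_matrix()[:2,:2]@[xw,yw],z]
    o=T.inv().apply(w-s['tcp_pos'])*100; a=(T.inv()*R.from_euler('xyz',[180,0,yaw],degrees=True)).as_rotvec()
    print('goal',w.round(4),'offset',o.round(2),'angular',a.round(3))
def where():
    s=r.read_state(); d=s['tcp_pos']; e=R.from_euler('z',-YAW,degrees=True).as_matrix()[:2,:2]@(d[:2]-GC)
    print('t',s['time_s'],'winder xy mm',(e*1000).round(1),'z',d[2].round(4),'F',s['ft_force'].round(1),'j',s['joints'].round(0))
E
python3 -c "
from h import *
where();goal(-.075,0,.35)"
```

```text
t 2.6 winder xy mm [-104.3 -352.4] z 0.5804 F [-0.2 -0.3  0.1] j [ 39.  11. -16.  70.   3.  99.  -8.]
goal [0.498  0.0741 0.35  ] offset [ 30.92 -17.11  23.07] angular [-0.001 -0.    -0.589]
```

Request:
move_arm([
  {"hand": 0,"offset": [2,-1,1],"angular": [0,0,-0.06]},
  {"hand": 0,"offset": [6,-3,4],"angular": [0,0,-0.13]},
  {"hand": 0,"offset": [10,-5.5,7],"angular": [0,0,-0.2]},
  {"hand": 0,"offset": [14,-7.7,10],"angular": [0,0,-0.28]},
  {"hand": 0,"offset": [18,-10,13],"angular": [0,0,-0.36]},
  {"hand": 0,"offset": [22,-12.2,16],"angular": [0,0,-0.44]},
  {"hand": 0,"offset": [26,-14.4,19],"angular": [0,0,-0.52]},
  {"hand": 0,"offset": [29.5,-16.3,22],"angular": [0,0,-0.57]},
  {"hand": 0,"offset": [30.9,-17.1,23],"angular": [0,0,-0.589]},
  {"hand": 0,"offset": [30.9,-17.1,23],"angular": [0,0,-0.589]},
])

```text
time_s: 3.85
tcp_pos: [0.4987, 0.0712, 0.351]
ee_rot: [-179.9, 0.0, 91.8]
ft_force: [-0.1, -1.4, 0.4]
finger_gap: -0.0003
```

```bash
python3 -c "
from h import *
where();goal(-.075,0,.15)"
```

```text
t 3.85 winder xy mm [-74.5  -2.9] z 0.351 F [-0.1 -1.4  0.4] j [ 19.   9. -34. 101.   6.  71. -15.]
goal [0.498  0.0741 0.15  ] offset [ 0.3  -0.03 20.1 ] angular [-0.001  0.001 -0.004]
```

Request:
move_arm([
  {"hand": 0,"offset": [0,0,3],"angular": [0,0,0]},
  {"hand": 0,"offset": [0,0,6],"angular": [0,0,0]},
  {"hand": 0,"offset": [0,0,9],"angular": [0,0,0]},
  {"hand": 0,"offset": [0,0,12],"angular": [0,0,0]},
  {"hand": 0,"offset": [0,0,15],"angular": [0,0,0]},
  {"hand": 0,"offset": [0,0,17],"angular": [0,0,0]},
  {"hand": 0,"offset": [0,0,19],"angular": [0,0,0]},
  {"hand": 0,"offset": [0,0,20],"angular": [0,0,0]},
  {"hand": 0,"offset": [0,0,20],"angular": [0,0,0]},
  {"hand": 0,"offset": [0,0,20],"angular": [0,0,0]},
])

```text
time_s: 5.1
tcp_pos: [0.4994, 0.0717, 0.1522]
ee_rot: [179.9, 0.0, 91.8]
ft_force: [0.7, 0.8, 0.4]
finger_gap: -0.0001
```

```bash
python3 - <<'E'
from h import *
where()
p,d,c=cam('scene')
cv2.imwrite('pics/s1.png',cv2.resize(p[110:260,170:370],None,fx=4,fy=4,interpolation=cv2.INTER_CUBIC)[:,:,::-1])
E
```

```text
t 5.1 winder xy mm [-73.7  -2.4] z 0.1522 F [0.7 0.8 0.4] j [ 14.  22. -31. 114.  16.  47. -24.]
```

View pics/s1.png

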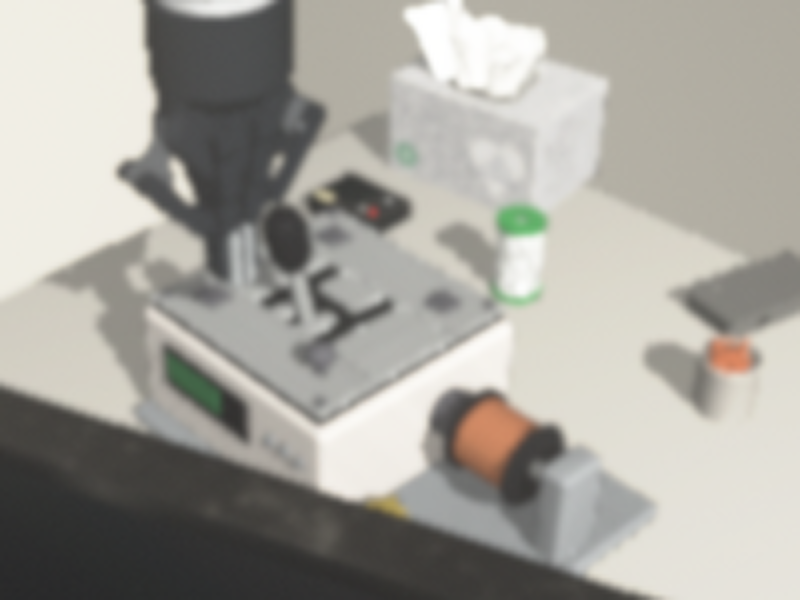

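```bash
cat >> h.py <<'E'
def grip(n='scene',z0=.145,xr=(-.06,.08),yr=(-.08,.04),show=True):
    p,d,c=cam(n); W=pts(d,c); q=W.copy(); q[...,:2]=(W[...,:2]-GC)@R.from_euler('z',YAW,degrees=True).as_matrix()[:2,:2]
    m=(d>0)&(q[...,2]>z0)&(q[...,2]<.195)&(q[...,0]>xr[0])&(q[...,0]<xr[1])&(q[...,1]>yr[0])&(q[...,1]<yr[1])
    k=q[m]*1000; print(n,'N',len(k),'p2',np.percentile(k,2,0).round(1),'p98',np.percentile(k,98,0).round(1),'med',np.median(k,0).round(1))
    return p,m
E
python3 - <<'E'
from h import *
p,m=grip(yr=(-.025,.025)); 
print(p[m].mean(0))
E
```

```text
scene N 165 p2 [-58.7 -13.8 146.3] p98 [-22.2   8.6 176.6] med [-36.   -8.  166.3]
[75.46060606 74.34545455 72.77575758]
```

Request:
move_arm([
  {"hand": 0,"offset": [0.2,0,0.3],"angular": [0,0,0]},
  {"hand": 0,"offset": [0.2,0.2,0.6],"angular": [0,0,0]},
  {"hand": 0,"offset": [0.2,0.5,0.6],"angular": [0,0,0]},
  {"hand": 0,"offset": [0.2,0.8,0.6],"angular": [0,0,0]},
  {"hand": 0,"offset": [0.2,1.1,0.6],"angular": [0,0,0]},
  {"hand": 0,"offset": [0.2,1.4,0.6],"angular": [0,0,0]},
  {"hand": 0,"offset": [0.2,1.7,0.6],"angular": [0,0,0]},
  {"hand": 0,"offset": [0.2,2.0,0.6],"angular": [0,0,0]},
  {"hand": 0,"offset": [0.2,2.2,0.6],"angular": [0,0,0]},
  {"hand": 0,"offset": [0.2,2.2,0.6],"angular": [0,0,0]},
])

```text
time_s: 6.45
tcp_pos: [0.5205, 0.0748, 0.1452]
ee_rot: [-180.0, 0.0, 91.8]
ft_force: [-2.5, -1.0, 0.9]
finger_gap: -0.0003
```

```bash
python3 - <<'E'
from h import *
where();grip(xr=(-.03,.08),yr=(-.025,.025))
E
```

```text
t 6.45 winder xy mm [-52.6  -0. ] z 0.1452 F [-2.5 -1.   0.9] j [ 13.  25. -31. 112.  17.  48. -25.]
scene N 84 p2 [-29.8 -13.7 146.8] p98 [-14.8   1.1 193.7] med [-24.4 -11.3 168.3]
```

Request:
move_arm([
  {"hand": 0,"offset": [0,0.3,0],"angular": [0,0,0]},
  {"hand": 0,"offset": [0,0.6,0],"angular": [0,0,0]},
  {"hand": 0,"offset": [0,0.9,0],"angular": [0,0,0]},
  {"hand": 0,"offset": [0,1.2,0],"angular": [0,0,0]},
  {"hand": 0,"offset": [0,1.5,0],"angular": [0,0,0]},
  {"hand": 0,"offset": [0,1.7,0],"angular": [0,0,0]},
  {"hand": 0,"offset": [0,1.9,0],"angular": [0,0,0]},
  {"hand": 0,"offset": [0,2.1,0],"angular": [0,0,0]},
  {"hand": 0,"offset": [0,2.2,0],"angular": [0,0,0]},
  {"hand": 0,"offset": [0,2.2,0],"angular": [0,0,0]},
])

```text
time_s: 7.75
tcp_pos: [0.5425, 0.0755, 0.1453]
ee_rot: [180.0, -0.0, 91.8]
ft_force: [-1.8, -0.6, 2.0]
finger_gap: 0.0
```

```bash
python3 - <<'E'
from h import *
where();grip(xr=(-.01,.08),yr=(-.025,.025))
E
```

```text
t 7.75 winder xy mm [-30.5  -0.1] z 0.1453 F [-1.8 -0.6  2. ] j [ 12.  27. -30. 109.  17.  49. -25.]
scene N 91 p2 [ -9.8 -14.5 147. ] p98 [  5.8  -2.3 194.3] med [ -4.2 -11.  171.9]
```

Request:
move_arm([
  {"hand": 0,"offset": [0,0.05,0],"angular": [0,0,0]},
  {"hand": 0,"offset": [0,0.1,0],"angular": [0,0,0]},
  {"hand": 0,"offset": [0,0.15,0],"angular": [0,0,0]},
  {"hand": 0,"offset": [0,0.2,0],"angular": [0,0,0]},
  {"hand": 0,"offset": [0,0.25,0],"angular": [0,0,0]},
  {"hand": 0,"offset": [0,0.3,0],"angular": [0,0,0]},
  {"hand": 0,"offset": [0,0.35,0],"angular": [0,0,0]},
  {"hand": 0,"offset": [0,0.4,0],"angular": [0,0,0]},
  {"hand": 0,"offset": [0,0.4,0],"angular": [0,0,0]},
  {"hand": 0,"offset": [0,0.4,0],"angular": [0,0,0]},
])

```text
time_s: 9.05
tcp_pos: [0.5465, 0.0756, 0.1453]
ee_rot: [180.0, 0.0, 91.8]
ft_force: [-2.0, -1.2, 0.6]
finger_gap: 0.0002
```

```bash
python3 - <<'E'
from h import *
where();grip(xr=(-.01,.08),yr=(-.025,.025))
E
```

```text
t 9.05 winder xy mm [-26.5  -0.1] z 0.1453 F [-2.  -1.2  0.6] j [ 12.  27. -30. 108.  18.  49. -25.]
scene N 114 p2 [ -9.5 -13.9 147.5] p98 [  9.7  -1.5 194.4] med [ -2.3 -10.7 169.3]
```

Request:
move_arm([
  {"hand": 0,"offset": [0,-0.8,0],"angular": [0,0,0]},
  {"hand": 0,"offset": [0,-2,0],"angular": [0,0,0]},
  {"hand": 0,"offset": [1.5,-2,0],"angular": [0,0,0]},
  {"hand": 0,"offset": [3.5,-2,0],"angular": [0,0,0]},
  {"hand": 0,"offset": [4.5,-2,0],"angular": [0,0,0]},
  {"hand": 0,"offset": [4.5,-1.5,0],"angular": [0,0,0]},
  {"hand": 0,"offset": [4.5,0.5,0],"angular": [0,0,0]},
  {"hand": 0,"offset": [4.5,2.2,0],"angular": [0,0,0]},
  {"hand": 0,"offset": [4.5,2.7,0],"angular": [0,0,0]},
  {"hand": 0,"offset": [4.5,2.7,0],"angular": [0,0,0]},
])

```text
time_s: 10.35
tcp_pos: [0.5719, 0.1211, 0.1449]
ee_rot: [-180.0, 0.0, 91.8]
ft_force: [0.2, -0.3, -0.3]
finger_gap: -0.0003
```

```bash
python3 - <<'E'
from h import *
where();p,m=grip(xr=(-.03,.05),yr=(-.025,.02))
cv2.imwrite('pics/s2.png',cv2.resize(p[140:240,190:320],None,fx=6,fy=6,interpolation=cv2.INTER_CUBIC)[:,:,::-1])
E
```

```text
t 10.35 winder xy mm [ 0.4 44.4] z 0.1449 F [ 0.2 -0.3 -0.3] j [  7.  30. -30. 104.  19.  51. -29.]
scene N 168 p2 [-12.3 -13.  146.2] p98 [  9.5   7.  179.8] med [ -5.3  -7.2 167.3]
```

View pics/s2.png

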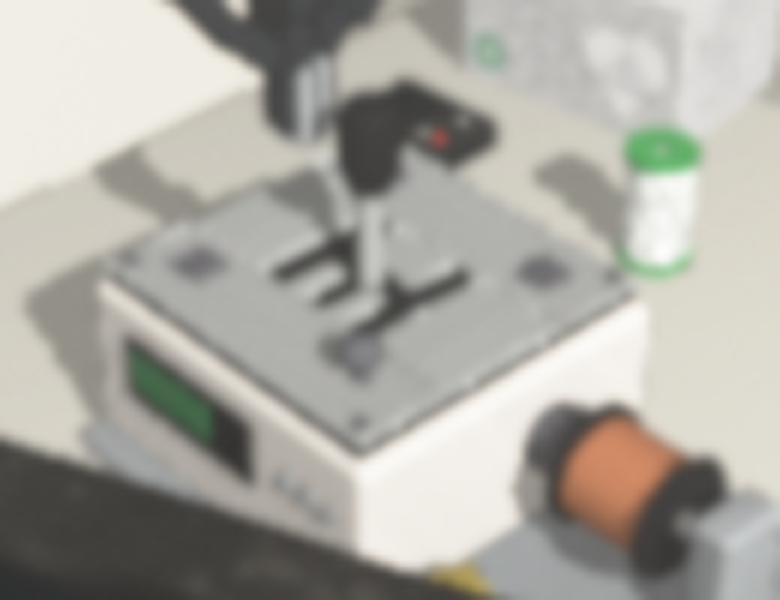

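Request:
move_arm([
  {"hand": 0,"offset": [-0.8,0,0],"angular": [0,0,0]},
  {"hand": 0,"offset": [-1.5,0,0],"angular": [0,0,0]},
  {"hand": 0,"offset": [-1.8,0,0],"angular": [0,0,0]},
  {"hand": 0,"offset": [-2.1,0,0],"angular": [0,0,0]},
  {"hand": 0,"offset": [-2.5,0,0],"angular": [0,0,0]},
  {"hand": 0,"offset": [-2.9,0,0],"angular": [0,0,0]},
  {"hand": 0,"offset": [-3.3,0,0],"angular": [0,0,0]},
  {"hand": 0,"offset": [-3.6,0,0],"angular": [0,0,0]},
  {"hand": 0,"offset": [-3.8,0,0],"angular": [0,0,0]},
  {"hand": 0,"offset": [-3.8,0,0],"angular": [0,0,0]},
])

```text
time_s: 11.65
tcp_pos: [0.5732, 0.0832, 0.1452]
ee_rot: [-180.0, 0.0, 91.8]
ft_force: [-0.2, 0.5, 1.5]
finger_gap: 0.0001
```

```bash
python3 - <<'E'
from h import *
where();grip(xr=(-.03,.05),yr=(-.08,-.006))
E
```

```text
t 11.65 winder xy mm [0.5 6.5] z 0.1452 F [-0.2  0.5  1.5] j [ 11.  30. -29. 105.  18.  51. -25.]
scene N 217 p2 [-23.3 -33.9 147.1] p98 [ 24.6  -6.1 194.5] med [ -4.7 -23.5 172.5]
```

Request:
move_arm([
  {"hand": 0,"offset": [-0.3,0,0],"angular": [0,0,0]},
  {"hand": 0,"offset": [-0.6,0,0],"angular": [0,0,0]},
  {"hand": 0,"offset": [-0.9,0,0],"angular": [0,0,0]},
  {"hand": 0,"offset": [-1.2,0,0],"angular": [0,0,0]},
  {"hand": 0,"offset": [-1.5,0,0],"angular": [0,0,0]},
  {"hand": 0,"offset": [-1.7,0,0],"angular": [0,0,0]},
  {"hand": 0,"offset": [-1.9,0,0],"angular": [0,0,0]},
  {"hand": 0,"offset": [-2.0,0,0],"angular": [0,0,0]},
  {"hand": 0,"offset": [-2.0,0,0],"angular": [0,0,0]},
  {"hand": 0,"offset": [-2.0,0,0],"angular": [0,0,0]},
])

```text
time_s: 12.95
tcp_pos: [0.5738, 0.0634, 0.1453]
ee_rot: [-180.0, 0.0, 91.8]
ft_force: [-0.7, 1.8, -0.6]
finger_gap: 0.0002
```

```bash
python3 - <<'E'
from h import *
where();grip(xr=(-.03,.05),yr=(-.08,-.026))
E
```

```text
t 12.95 winder xy mm [  0.4 -13.3] z 0.1453 F [-0.7  1.8 -0.6] j [ 13.  29. -29. 105.  18.  51. -23.]
scene N 188 p2 [-21.5 -55.6 146.3] p98 [ 25.2 -26.2 193.7] med [ -5.3 -44.2 167.9]
```

Request:
move_arm([
  {"hand": 0,"offset": [-0.05,0,0],"angular": [0,0,0]},
  {"hand": 0,"offset": [-0.1,0,0],"angular": [0,0,0]},
  {"hand": 0,"offset": [-0.15,0,0],"angular": [0,0,0]},
  {"hand": 0,"offset": [-0.2,0,0],"angular": [0,0,0]},
  {"hand": 0,"offset": [-0.25,0,0],"angular": [0,0,0]},
  {"hand": 0,"offset": [-0.3,0,0],"angular": [0,0,0]},
  {"hand": 0,"offset": [-0.3,0,0],"angular": [0,0,0]},
  {"hand": 0,"offset": [-0.3,0,0],"angular": [0,0,0]},
  {"hand": 0,"offset": [-0.3,0,0],"angular": [0,0,0]},
  {"hand": 0,"offset": [-0.3,0,0],"angular": [0,0,0]},
])

```text
time_s: 14.25
tcp_pos: [0.574, 0.0605, 0.1453]
ee_rot: [180.0, 0.0, 91.8]
ft_force: [0.3, 2.0, -0.4]
finger_gap: 0.0001
```

```bash
python3 - <<'E'
from h import *
where();grip(xr=(-.03,.05),yr=(-.08,-.029))
E
```

```text
t 14.25 winder xy mm [  0.4 -16.2] z 0.1453 F [ 0.3  2.  -0.4] j [ 13.  29. -29. 105.  18.  51. -23.]
scene N 186 p2 [-15.2 -58.9 146.3] p98 [ 25.1 -29.1 194.1] med [ -4.8 -48.3 166.8]
```

Request:
move_arm([
  {"hand": 0,"offset": [-0.03,0,0],"angular": [0,0,0]},
  {"hand": 0,"offset": [-0.06,0,0],"angular": [0,0,0]},
  {"hand": 0,"offset": [-0.09,0,0],"angular": [0,0,0]},
  {"hand": 0,"offset": [-0.12,0,0],"angular": [0,0,0]},
  {"hand": 0,"offset": [-0.15,0,0],"angular": [0,0,0]},
  {"hand": 0,"offset": [-0.18,0,0],"angular": [0,0,0]},
  {"hand": 0,"offset": [-0.2,0,0],"angular": [0,0,0]},
  {"hand": 0,"offset": [-0.2,0,0],"angular": [0,0,0]},
  {"hand": 0,"offset": [-0.2,0,0],"angular": [0,0,0]},
  {"hand": 0,"offset": [-0.2,0,0],"angular": [0,0,0]},
])

```text
time_s: 15.55
tcp_pos: [0.574, 0.0586, 0.1452]
ee_rot: [-180.0, -0.0, 91.8]
ft_force: [-0.9, 5.1, -1.7]
finger_gap: -0.0005
```

```bash
python3 - <<'E'
from h import *
where();p,m=grip(xr=(-.03,.05),yr=(-.08,-.031))
cv2.imwrite('pics/s3.png',cv2.resize(p[140:240,190:320],None,fx=6,fy=6,interpolation=cv2.INTER_CUBIC)[:,:,::-1])
E
```

```text
t 15.55 winder xy mm [  0.3 -18.1] z 0.1452 F [-0.9  5.1 -1.7] j [ 13.  29. -29. 105.  18.  50. -23.]
scene N 174 p2 [-13.4 -59.5 146.8] p98 [ 22.7 -31.2 193.2] med [ -5.1 -49.8 166.1]
```

View pics/s3.png

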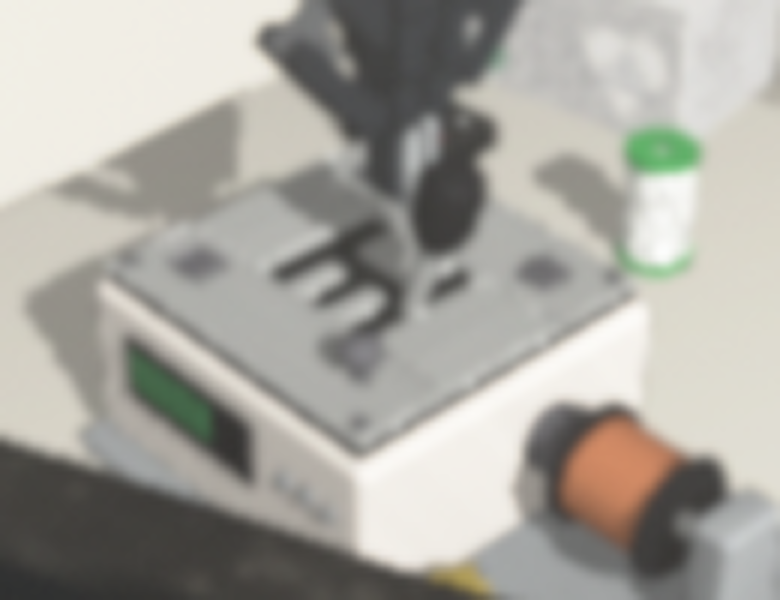

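Request:
move_arm([
  {"hand": 0,"offset": [0.7,0,0],"angular": [0,0,0]},
  {"hand": 0,"offset": [1.8,0,0],"angular": [0,0,0]},
  {"hand": 0,"offset": [1.8,1.5,0],"angular": [0,0,0]},
  {"hand": 0,"offset": [1.8,3.5,0],"angular": [0,0,0]},
  {"hand": 0,"offset": [1.8,5,0],"angular": [0,0,0]},
  {"hand": 0,"offset": [1.5,5.2,0],"angular": [0,0,0]},
  {"hand": 0,"offset": [0,5.2,0],"angular": [0,0,0]},
  {"hand": 0,"offset": [-1.8,5.2,0],"angular": [0,0,0]},
  {"hand": 0,"offset": [-2.5,5.2,0],"angular": [0,0,0]},
  {"hand": 0,"offset": [-2.5,5.2,0],"angular": [0,0,0]},
])

```text
time_s: 16.85
tcp_pos: [0.6268, 0.0337, 0.1454]
ee_rot: [180.0, 0.0, 91.7]
ft_force: [0.7, -0.4, 0.5]
finger_gap: -0.0001
```

```bash
python3 - <<'E'
from h import *
where();p,m=grip(xr=(-.06,.03),yr=(-.08,-.01))
E
```

```text
t 16.85 winder xy mm [ 52.2 -44.8] z 0.1454 F [ 0.7 -0.4  0.5] j [ 14.  34. -28.  98.  19.  54. -19.]
scene N 160 p2 [-12.3 -59.7 145.9] p98 [ 25.6 -37.8 192.9] med [ -4.5 -52.  164.7]
```

Request:
move_arm([
  {"hand": 0,"offset": [0,-0.8,0],"angular": [0,0,0]},
  {"hand": 0,"offset": [0,-1.6,0],"angular": [0,0,0]},
  {"hand": 0,"offset": [0,-2,0],"angular": [0,0,0]},
  {"hand": 0,"offset": [0,-2.3,0],"angular": [0,0,0]},
  {"hand": 0,"offset": [0,-2.6,0],"angular": [0,0,0]},
  {"hand": 0,"offset": [0,-2.9,0],"angular": [0,0,0]},
  {"hand": 0,"offset": [0,-3.2,0],"angular": [0,0,0]},
  {"hand": 0,"offset": [0,-3.4,0],"angular": [0,0,0]},
  {"hand": 0,"offset": [0,-3.5,0],"angular": [0,0,0]},
  {"hand": 0,"offset": [0,-3.5,0],"angular": [0,0,0]},
])

```text
time_s: 18.15
tcp_pos: [0.5918, 0.034, 0.1453]
ee_rot: [180.0, 0.0, 91.8]
ft_force: [1.2, -1.0, 1.3]
finger_gap: -0.0002
```

```bash
python3 - <<'E'
from h import *
where();p,m=grip(xr=(-.07,.0),yr=(-.08,-.01))
E
```

```text
t 18.15 winder xy mm [ 17.3 -43.3] z 0.1453 F [ 1.2 -1.   1.3] j [ 15.  31. -29. 103.  18.  51. -20.]
scene N 154 p2 [-21.7 -59.7 145.6] p98 [ -2.3 -37.8 193.8] med [-14.5 -52.8 164.7]
```

Request:
move_arm([
  {"hand": 0,"offset": [0,-0.3,0],"angular": [0,0,0]},
  {"hand": 0,"offset": [0,-0.6,0],"angular": [0,0,0]},
  {"hand": 0,"offset": [0,-0.9,0],"angular": [0,0,0]},
  {"hand": 0,"offset": [0,-1.2,0],"angular": [0,0,0]},
  {"hand": 0,"offset": [0,-1.5,0],"angular": [0,0,0]},
  {"hand": 0,"offset": [0,-1.8,0],"angular": [0,0,0]},
  {"hand": 0,"offset": [0,-2.0,0],"angular": [0,0,0]},
  {"hand": 0,"offset": [0,-2.2,0],"angular": [0,0,0]},
  {"hand": 0,"offset": [0,-2.3,0],"angular": [0,0,0]},
  {"hand": 0,"offset": [0,-2.3,0],"angular": [0,0,0]},
])

```text
time_s: 19.45
tcp_pos: [0.5688, 0.0333, 0.1453]
ee_rot: [-180.0, 0.0, 91.8]
ft_force: [0.8, -1.3, -0.7]
finger_gap: -0.0
```

```bash
python3 - <<'E'
from h import *
where();p,m=grip(xr=(-.08,-.02),yr=(-.08,-.01))
E
```

```text
t 19.45 winder xy mm [ -5.8 -43.2] z 0.1453 F [ 0.8 -1.3 -0.7] j [ 16.  29. -29. 106.  18.  50. -20.]
scene N 151 p2 [-45.3 -59.1 146.4] p98 [-23.4 -35.1 194.1] med [-37.  -51.9 162.8]
```

Request:
move_arm([
  {"hand": 0,"offset": [0,-0.05,0],"angular": [0,0,0]},
  {"hand": 0,"offset": [0,-0.1,0],"angular": [0,0,0]},
  {"hand": 0,"offset": [0,-0.15,0],"angular": [0,0,0]},
  {"hand": 0,"offset": [0,-0.2,0],"angular": [0,0,0]},
  {"hand": 0,"offset": [0,-0.25,0],"angular": [0,0,0]},
  {"hand": 0,"offset": [0,-0.3,0],"angular": [0,0,0]},
  {"hand": 0,"offset": [0,-0.35,0],"angular": [0,0,0]},
  {"hand": 0,"offset": [0,-0.4,0],"angular": [0,0,0]},
  {"hand": 0,"offset": [0,-0.4,0],"angular": [0,0,0]},
  {"hand": 0,"offset": [0,-0.4,0],"angular": [0,0,0]},
])

```text
time_s: 20.75
tcp_pos: [0.5648, 0.0332, 0.1452]
ee_rot: [-180.0, 0.0, 91.8]
ft_force: [1.9, 0.3, -1.3]
finger_gap: -0.0002
```

```bash
python3 - <<'E'
from h import *
where();p,m=grip(xr=(-.08,-.024),yr=(-.08,-.01))
E
```

```text
t 20.75 winder xy mm [ -9.7 -43.2] z 0.1452 F [ 1.9  0.3 -1.3] j [ 16.  28. -29. 106.  18.  50. -20.]
scene N 145 p2 [-48.9 -58.7 146.3] p98 [-28.1 -37.6 194.1] med [-40.6 -52.  162. ]
```

Request:
move_arm([
  {"hand": 0,"offset": [0,0.5,0],"angular": [0,0,0]},
  {"hand": 0,"offset": [0,2,0],"angular": [0,0,0]},
  {"hand": 0,"offset": [0,4,0],"angular": [0,0,0]},
  {"hand": 0,"offset": [0,6,0],"angular": [0,0,0]},
  {"hand": 0,"offset": [0,7,-3],"angular": [0,0,0]},
  {"hand": 0,"offset": [0,7,-8],"angular": [0,0,0]},
  {"hand": 0,"offset": [4,7,-12],"angular": [0,0,0]},
  {"hand": 0,"offset": [9,7,-14],"angular": [0,0,0]},
  {"hand": 0,"offset": [12,7,-15],"angular": [0,0,0]},
  {"hand": 0,"offset": [12,7,-15],"angular": [0,0,0]},
])

```text
time_s: 22.05
tcp_pos: [0.6311, 0.1594, 0.2964]
ee_rot: [179.9, -0.1, 92.1]
ft_force: [-0.9, -0.3, -0.7]
finger_gap: -0.0003
```

```bash
python3 - <<'E'
from h import *
where();p,m=grip(xr=(-.08,.04),yr=(-.09,.02))
t,m=grip('top',z0=.13,xr=(-.08,.04),yr=(-.09,.02))
a=cv2.resize(p[120:240,190:350],(640,480));b=cv2.resize(t[140:225,195:315],(160,113))
a[:113,:160]=b
cv2.imwrite('pics/s4.png',a[:,:,::-1])
E
```

```text
t 22.05 winder xy mm [60.9 80.6] z 0.2964 F [-0.9 -0.3 -0.7] j [  5.  28. -32.  86.  15.  71. -27.]
scene N 125 p2 [-49.3 -58.2 146.7] p98 [-28.2 -38.4 168.4] med [-41.5 -51.  161.1]
top N 108 p2 [-48.7 -58.2 145.8] p98 [-22.4 -30.1 172.4] med [-36.1 -43.  165.6]
```

View pics/s4.png

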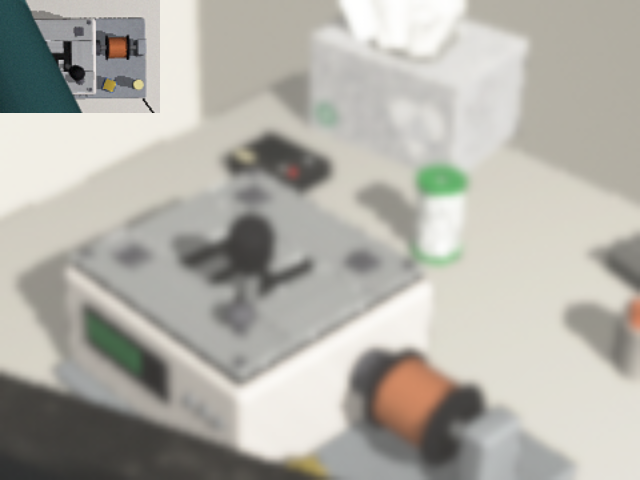

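```bash
python3 -c "
from h import *
s=r.read_state();print(s['ft_force'],abs(s['qvel']).max());r.close_job()"
```

```text
[ 0.21697968 -1.43706151 -0.95556357] 1.448872246908025
the job is handed in; nothing more can be done
```

The lever is in the near-right corner slot, the one beside the round-headed marker pin, and I handed the job in at about 22 s. With the shut fingers I pushed it out of the park slot into the cross channel, then right along the channel to its end stop, then toward the robot into the slot.

- **Lever position:** the last top view put the grip about 36 mm near and 43 mm right of the gate centre. That is a lean of roughly -0.26 rad fore and -0.31 rad cross, past the 0.20 rad needed. The scene camera agreed to within what it can see of the grip.
- **Forces:** the highest reading was about 5 N, at the channel's end stop; readings come only at the end of each move. The other pushes read about 1 to 2.5 N.
- **Hand clear:** I moved the hand off the lever and up, about 12 cm clear of the nearest parts, with only sensor noise on the force reading.
- **Surroundings:** nothing I could see in the last pictures had moved. I did not measure each loose item, and the beige box and tweezers were not in those crops.

No check failed.

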